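Tighten a filter vessel's pin ring with its two-pin spanner

TASK

Take the two-pin spanner from its white stand, set both of its pins in the two holes of the brass ring on the filter vessel, and only then turn the ring clockwise (seen from above) as far as it goes, until its red line meets the red mark on the vessel. Then set the spanner back on its stand as it was: flat and centred on the block, a pin hanging on either side, and let go. Turn the ring only with the spanner, keep the fingers off the vessel, and leave the rack, the bottle and the jar where they are.

Things in the scene. Friction and masses are not known exactly. Their poses are not given: they have to be found in the camera images.
- vessel: Fixed steel filter vessel: foot 160 mm across and 12 mm high, body 116 mm, flange 132 mm across with its top 72 mm above the bench; the brass ring on it tops out at 90 mm. Origin: centre of the foot's underside, on the ring's axis; z up. A red mark on the flange, outside the ring, lies 0.271 rad anticlockwise (from above) of the vessel's +x. Random place and yaw.
- ring (a joint): Turn of the brass ring about its upright axis, rad; grows CLOCKWISE seen from above; 1.30 is the hard stop (tight, red line at the red mark). It starts loose, between 0.1 and 0.6. Dry friction of 0.25 N m: it stays where it is left.
- ring_center (a point): Centre of the brass ring's top face, turning with it: the holes lie at its +x (hole 0) and -x (hole 1), the ring's red line at +y, z up. Ring: 104 mm outside, 52 mm inside (a pale blue window 7 mm lower fills it), 18 mm thick. Two round blind holes 12 mm across, chamfered, 14 mm deep, black-bottomed, 39 mm from the centre (78 mm apart).
- ring_hole0 (a point): Centre of the mouth of hole 0, on the ring's top face.
- ring_hole1 (a point): Centre of the mouth of hole 1, opposite hole 0.
- spanner: Loose, 0.22 to 0.42 kg. Steel crossbar 104 (x) by 24 (y) by 12 mm thick; two pins 8 mm across, tips tapered, reach 16 mm below it at x = +39 and -39 mm; on top an upright blue grip plate, 50 mm (x) by 16 mm (y), from 12 to 67 mm above the origin. Origin: centre of the bar's underside; z up. Either way round fits ring and stand. Pins bottomed in the holes, the bar hovers 2 mm over the ring.
- pin0 (a point): Tip (lowest point) of the pin at the spanner's +x.
- pin1 (a point): Tip (lowest point) of the pin at the spanner's -x.
- stand: Fixed white stand: foot plate 150 (x) by 80 (y) by 8 mm with a block 58 mm (x) by 50 mm (y) whose flat top is 40 mm above the bench. The spanner's bar lies on the block along the stand's x, its pins hanging clear at the block's two ends (6 mm play each way). Origin: centre of the foot's underside; z up. Random place and yaw.
- stand_seat (a point): Centre of the block's top; axes as the stand's. At the start the spanner's origin is within 3 mm of it.
- rack: Loose grey metal rack with four white sample cups, 188 mm long (x), 75 mm wide, 78 mm high. Origin: centre of the underside. Bystander.
- wash_bottle: Loose white plastic bottle with red cap, 66 mm across, 150 mm high. Origin: centre of the underside. Bystander.
- jar: Loose glass jar with orange cap, 60 mm across, 75 mm high. Origin: centre of the underside. Bystander.
There are look-alikes about, which are no part of the job. Of the things shaped like the vessel, the steel one is meant.

How it is judged:
By the outcome, as a careful person would: the job done as asked, in the order asked, and still so for the second after the job is handed in, with the robot touching nothing.
It also fails if it takes over 54 s, if anything falls off the work surface, if the arm or the gripper's body presses on something with over 40 N, if the wrist force passes 120 N, or if a joint passes its speed limit or range.

ROBOT

A 6-joint arm with a two-finger parallel gripper is mounted at the origin on the work surface. World frame = base frame: x ahead of the robot, y to its left, z up, the work surface at z = 0. Lengths are in m, angles in rad, forces in N, time in s.
With the tool pointing down it reaches from about 0.25 to 0.775 m from the base axis. Payload 4 kg.
Tool frame: the origin (TCP) lies at the very end of the fingers, on their centre line; the grasp point (between the pads) lies 19 mm behind it (robot.pinch_z is the distance from the TCP to the grasp point, in m); z points along the fingers, y is the line along which they close (so a half turn about z gives the same grasp; the last joint's range is limited). The gripper opens to 94 mm and grips with 3 to 60 N. Pads are 16 mm wide; open, the fingers measure 119 mm over their backs; the gripper's body (75 mm by 177 mm) begins 78 mm behind the grasp point.
Start: joints at [-1.445, 0.087, 1.371, -0, 1.684, -0.103], TCP at [0.125, -0.536, 0.206] pointing down, gripper open.
Joint ranges: [-3.1, 3.1], [-0.76, 2.03], [0.27, 2.55], [-1.08, 4.22], [0.17, 2.65], [-2.57, 2.57]. Speed limits (rad/s): [2.79, 2.79, 3.14, 3.14, 3.14, 3.14].

INTERFACE

Orientations are given as [roll, pitch, yaw] about the fixed x, y, z axes, in that order (R = Rz(yaw) Ry(pitch) Rx(roll)).
In Python, from bench import robot gives the robot as it stands.
- The arm moves only by the tool arm_command, never from a script. Its argument "targets" is one flat list of numbers, 7 for each row, row after row: the turn, a rotation vector about the tool's x, y, z in degrees, then the shift along the tool's x, y, z in mm, then the closure, from -1 (fully open) to 1 (shut). In form: [ax, ay, az, x, y, z, hand, ax, ay, az, x, y, z, hand, ...]. A call has 1 to 20 rows; each row is the pose to reach, as a shift and turn from the pose commanded when the call began, along the tool's axes at that moment; what a row does not reach only later rows make up. A row lasts 1/10 s, in which the tool goes at most 50 mm and 8.59 degrees, less where a joint would pass 70% of its speed; a pose out of reach is approached as far as the arm can. A call with a gripper value outside its range is refused whole. The fingers move at their own pace and stop on an object; the grip force is fixed at half the most. Time passes only in rows, so rows that repeat a pose let the fingers close. It gives the time, the measured TCP pose, the force, the opening and the grip force at its end, in the units of the state.
- robot.get_obs(): the state, without advancing time (a new reading comes with each control period).
- robot.snapshot(name): name is "side" or "top" or "wrist"; returns a dict with "color" (384x512x3 uint8, red, green, blue), "range_z" (384x512 float32, m along the optical axis (not along the pixel's ray), 0 where there is no reading), "fx", "fy", "cx", "cy" (pixels), "dist_coeffs" ([k1, k2, p1, p2, k3] as OpenCV has them; the pictures are not rectified), "T" (4x4, takes a point from camera to world coordinates); the wrist camera has in their place "T_tool_cam" (4x4, takes a point from camera to tool coordinates, whose origin is the TCP and whose axes are the flange's). Camera axes: x right, y down, z forward; pixel columns grow to the right and rows downward; lengths in m; the calibration is good to about 2 mm. A picture is of the moment at which its call begins: read the wrist's pose just before it.
- robot.close_job(): hands the job in; it is judged then, once.
The state is a dict: "time": time; "joint_positions": joint angles; "qvel": joint speeds; "joint_torque": joint torques, N m; "tool_pos": TCP position; "ee_rot": TCP orientation; "wrist_force": force on the tool from outside, world axes, zero at the start; "wrist_torque": the same for the moment, N m; "width": finger opening in m; "finger_force": force on a finger pad.
Only numpy, scipy, OpenCV 4.12 (cv2) and the standard library are available. Lean on these libraries where they do the work, as an engineer would, in place of code of your own. Each camera call takes 0.05 s, during which the arm holds its last target. There are 200 camera calls.

## Working session

There is one attempt and no reset: what is moved stays moved. The work goes in short steps, Python scripts to look and compute and a tool call to move; the robot and the scene stay as the last step left them, time stands still between calls to the robot, and variables do not carry over. Pictures are saved under pics/ and viewed, at most 10 in all, crops included, and the job is handed in when it is done.

Besides the shell and the picture viewer there is one more tool, called after "Emit:" as a command line: name --argument value ..., lists and objects as JSON in quotes. arm_command: Moves the arm, as the interface text tells. Its arguments: {"type":"object","properties":{"targets":{"type":"array"}},"required":["targets"]}

```bash
mkdir -p pics
cat > h.py <<'E'
import numpy as np, cv2
from bench import robot
from scipy.spatial.transform import Rotation as R
def tool():
    o=robot.get_obs(); T=np.eye(4); T[:3,:3]=R.from_euler('xyz',o['ee_rot']).as_matrix(); T[:3,3]=o['tool_pos']; return T
def snap(n):
    Tt=tool(); s=robot.snapshot(n)
    if n=='wrist': s['T']=Tt@s['T_tool_cam']
    s['K']=np.array([[s['fx'],0,s['cx']],[0,s['fy'],s['cy']],[0,0,1]]); s['d']=np.array(s['dist_coeffs'],float)
    return s
def rays(s,px):
    p=cv2.undistortPoints(np.array(px,float).reshape(-1,1,2),s['K'],s['d']).reshape(-1,2)
    return np.c_[p,np.ones(len(p))]
def onplane(s,px,z):
    d=rays(s,px)@s['T'][:3,:3].T; c=s['T'][:3,3]
    return c+d*((z-c[2])/d[:,2])[:,None]
def depthpts(s,px):
    r=rays(s,px); q=np.array([s['range_z'][int(round(v)),int(round(u))] for u,v in px])
    return (r*q[:,None])@s['T'][:3,:3].T+s['T'][:3,3]
def save(n,im): cv2.imwrite('pics/'+n+'.png',np.ascontiguousarray(im[...,::-1]))
def proj(s,P):
    Ti=np.linalg.inv(s['T']); rv=cv2.Rodrigues(Ti[:3,:3])[0]
    return cv2.projectPoints(np.array(P,float).reshape(-1,3),rv,Ti[:3,3],s['K'],s['d'])[0].reshape(-1,2)
E
python3 - <<'E'
from h import *
s=snap('top'); t=snap('side')
save('top',cv2.resize(s['color'],(800,600))); save('side',t['color'])
print(s['T'].round(3),t['T'].round(3),s['fx'],robot.get_obs(),robot.pinch_z)
E
```

```text
[[-1.900e-02 -9.970e-01  7.000e-02  4.530e-01]
 [-1.000e+00  1.900e-02 -1.000e-03  9.000e-03]
 [ 0.000e+00 -7.000e-02 -9.980e-01  1.429e+00]
 [ 0.000e+00  0.000e+00  0.000e+00  1.000e+00]] [[ 0.968 -0.18   0.177  0.274]
 [-0.251 -0.736  0.629 -1.004]
 [ 0.017 -0.653 -0.757  1.3  ]
 [ 0.     0.     0.     1.   ]] 405.5816926299513 {'time': 0.1, 'joint_positions': array([-1.44510150e+00,  8.78531220e-02,  1.37209561e+00, -1.16194798e-05,
        1.68361800e+00, -1.03101230e-01]), 'qvel': array([-0.000868  ,  0.00106621, -0.00262549,  0.00152308,  0.0010152 ,
       -0.0002919 ]), 'joint_torque': array([ 2.06506389e-03, -3.41252697e+01, -3.03302121e+01,  7.18994765e-02,
        3.03970731e-02, -1.05870599e-04]), 'tool_pos': array([ 0.12467037, -0.53516809,  0.20444034]), 'ee_rot': array([-3.13962788e+00, -1.91681937e-04,  2.28794576e-01]), 'wrist_force': array([-0.45494124, -0.14586542,  0.12692238]), 'wrist_torque': array([-0.00563564,  0.00292108,  0.01967751]), 'finger_force': 0.0, 'width': 0.09384142586968516} 0.0188
```

View pics/top.png

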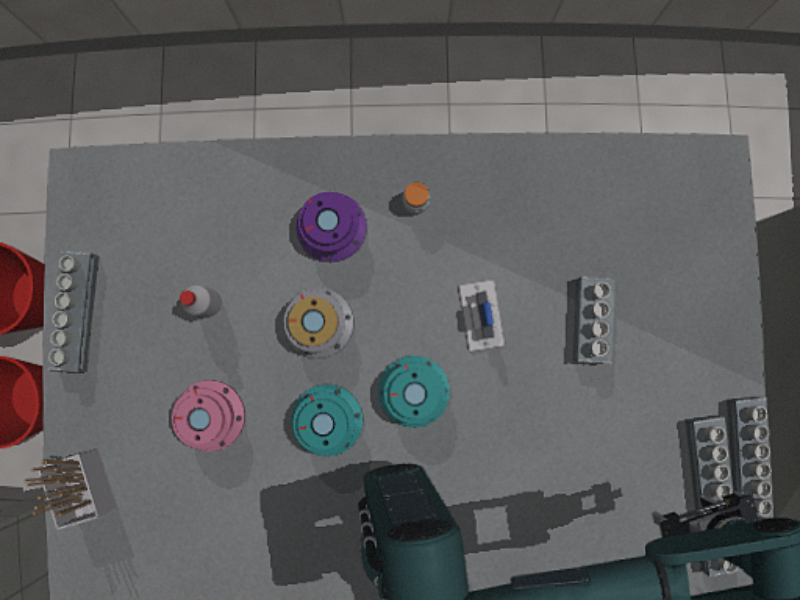

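The top view shows six vessel shapes at 800x600: purple (331,227), pink (207,415), teal (325,420) and (414,391), and steel with a brass ring at (316,321). The steel one is meant, because only it has a steel body and a brass ring. The stand with the blue-gripped spanner is at (481,315).

Run:
```python
from h import *
s=snap('top'); im=s['color']; hsv=cv2.cvtColor(im,cv2.COLOR_RGB2HSV)
def blob(m,box,name):
    k=np.zeros_like(m); x0,y0,x1,y1=box; k[y0:y1,x0:x1]=m[y0:y1,x0:x1]
    c=max(cv2.findContours(k,cv2.RETR_EXTERNAL,cv2.CHAIN_APPROX_NONE)[0],key=cv2.contourArea)
    print(name,cv2.contourArea(c),cv2.minAreaRect(c)); return c
B=blob(cv2.inRange(hsv,(100,120,40),(130,255,255)),(285,170,330,235),'grip')
W=blob(cv2.inRange(hsv,(0,0,150),(179,40,255)),(285,170,330,235),'stand')
G=blob(cv2.inRange(hsv,(12,70,60),(30,255,255)),(175,170,235,235),'brass')
def rect(c,z):
    P=onplane(s,c.reshape(-1,2),z)[:,:2].astype(np.float32)*1000
    return cv2.minAreaRect(P)
print('grip@.107',rect(B,.107)); print('stand@.008',rect(W,.008)); print('brass@.09',rect(G,.09), cv2.fitEllipse((onplane(s,G.reshape(-1,2),.09)[:,:2]*1000).astype(np.float32)))
a=cv2.resize(im[170:235,175:235],(480,520),interpolation=cv2.INTER_CUBIC)
b=cv2.resize(im[175:235,285:325],(320,480),interpolation=cv2.INTER_CUBIC)
o=np.zeros((520,800,3),np.uint8); o[:,:480]=a; o[:480,480:]=b; save('crop',o)
```

```text
grip 55.0 ((311.2837829589844, 200.20269775390625), (14.302711486816406, 5.425166606903076), 80.53767395019531)
stand 252.0 ((308.1216125488281, 201.229736328125), (41.26414489746094, 21.86506462097168), 80.53767395019531)
brass 716.0 ((200.0, 205.0), (30.0, 30.0), 90.0)
grip@.107 ((522.1080322265625, -175.7861328125), (46.78424835205078, 17.867618560791016), 7.858097553253174)
stand@.008 ((524.1408081054688, -178.46694946289062), (145.19664001464844, 77.4931411743164), 7.94018030166626)
brass@.09 ((514.2579345703125, 190.73963928222656), (99.87542724609375, 99.52088928222656), 89.24906921386719) ((513.3995361328125, 190.1281280517578), (99.08290100097656, 101.81168365478516), 81.18888092041016)
```

View pics/crop.png

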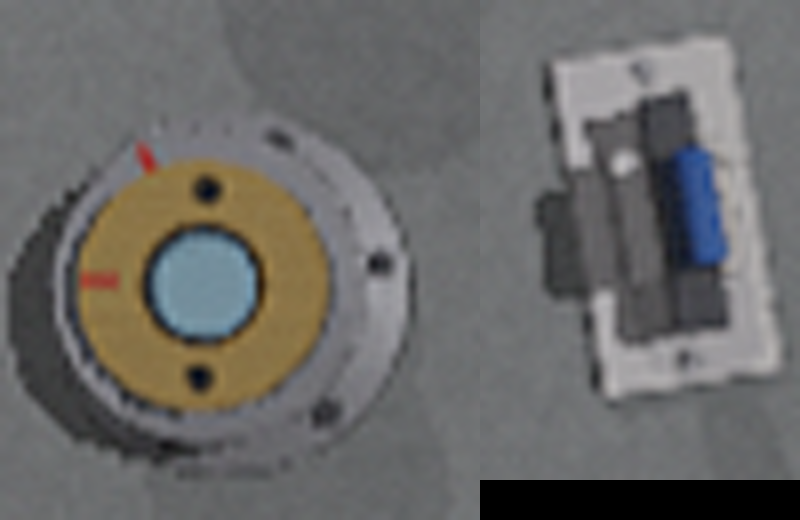

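The crop confirms it. On the left is the steel vessel with the brass ring, holes at (207,190) and (200,378), ring line at (100,281) and vessel mark at (147,158), so about 63° clockwise to go. On the right is the stand with the blue grip. Joint 6 only allows the turn with the tool at yaw+180°, so I approach that way.

Emit:
arm_command --targets '[0,0,-40,120,-60,-70,-1,0,0,-40,120,-60,-70,-1,0,0,-40,120,-60,-70,-1,0,0,-40,120,-60,-70,-1,0,0,-90,300,-160,-70,-1,0,0,-90,300,-160,-70,-1,0,0,-90,300,-160,-70,-1,0,0,-90,300,-160,-70,-1,0,0,-90,300,-160,-70,-1,0,0,-90,300,-160,-70,-1,0,0,-175,469,-258,-70,-1,0,0,-175,469,-258,-70,-1,0,0,-175,469,-258,-70,-1,0,0,-175,469,-258,-70,-1,0,0,-175,469,-258,-70,-1,0,0,-175,469,-258,-70,-1,0,0,-175,469,-258,-70,-1,0,0,-175,469,-258,-70,-1,0,0,-175,469,-258,-70,-1,0,0,-175,469,-258,-70,-1]'

```text
time: 2.15
tool_pos: [0.5229, -0.1779, 0.2749]
ee_rot: [3.141, -0.001, -3.048]
wrist_force: [-0.9, 0.4, -0.5]
width: 0.0938
finger_force: 0.0
```

Run:
```python
from h import *
s=snap('wrist'); save('w1',s['color']); print(s['T'].round(3),s['fx'],robot.get_obs()['joint_positions'].round(2))
im=s['color']; hsv=cv2.cvtColor(im,cv2.COLOR_RGB2HSV)
for n,lo,hi,z in [('grip',(100,120,30),(130,255,255),.107),('white',(0,0,150),(179,40,255),.008)]:
    m=cv2.inRange(hsv,lo,hi)
    c=max(cv2.findContours(m,0,1)[0],key=cv2.contourArea); print(n,cv2.minAreaRect(c),cv2.minAreaRect((onplane(s,c.reshape(-1,2),z)[:,:2]*1000).astype(np.float32)))
print(proj(s,[[.523,-.177,.107],[.523,-.177,.04]]))
```

```text
[[-0.094  0.964  0.249  0.451]
 [ 0.996  0.091  0.024 -0.184]
 [ 0.001  0.25  -0.968  0.454]
 [ 0.     0.     0.     1.   ]] 302.08421367026466 [-0.43  0.09  1.23 -0.    1.82 -2.1 ]
grip ((250.7706756591797, 175.6017303466797), (45.33340072631836, 13.564786911010742), 86.633544921875) ((519.2637939453125, -179.34744262695312), (53.9016227722168, 15.938206672668457), 8.53856372833252)
white ((257.5, 145.5), (291.0, 375.0), 90.0) ((474.5189514160156, -167.90692138671875), (595.9039306640625, 357.04620361328125), 60.30939865112305)
[[252.51859232 179.32715148]
 [252.43157222 169.45664844]]
```

View pics/w1.png

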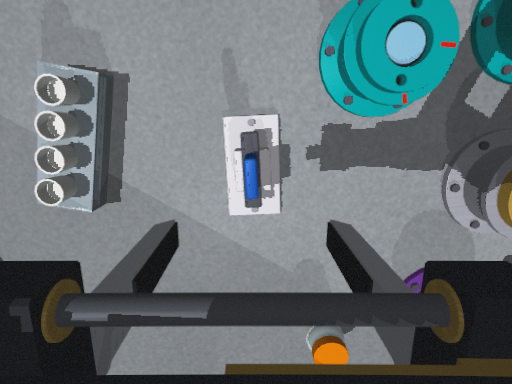

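The wrist view has the blue grip at (251,176) on its stand, clear of the rack. It agrees with the top view to about 3 mm. Now descending onto the grip.

Emit:
arm_command --targets '[0,0,-2.8,1,0,45,-1,0,0,-2.8,1,0,90,-1,0,0,-2.8,1,0,130,-1,0,0,-2.8,1,0,170,-1,0,0,-2.8,1,0,200,-1,0,0,-2.8,1,0,214,-1,0,0,-2.8,1,0,214,-1,0,0,-2.8,1,0,214,-1]'

```text
time: 3.0
tool_pos: [0.5229, -0.1785, 0.0629]
ee_rot: [-3.14, 0.002, -3.006]
wrist_force: [0.2, 0.1, 0.0]
width: 0.0941
finger_force: 0.0
```

Run:
```python
from h import *
o=robot.get_obs();print(o['tool_pos'],o['ee_rot'],o['wrist_force'])
s=snap('wrist'); im=s['color']; hsv=cv2.cvtColor(im,cv2.COLOR_RGB2HSV)
m=cv2.inRange(hsv,(100,120,30),(130,255,255)); c=max(cv2.findContours(m,0,1)[0],key=cv2.contourArea)
print(cv2.minAreaRect((onplane(s,c.reshape(-1,2),.107)[:,:2]*1000).astype(np.float32)))
save('w2',im)
```

```text
[ 0.52292064 -0.17854838  0.0628603 ] [-3.14036352e+00  1.77543912e-03 -3.00629525e+00] [0.21098809 0.1058018  0.04304817]
((510.95751953125, -180.74502563476562), (52.141841888427734, 15.252542495727539), 8.456233978271484)
```

View pics/w2.png

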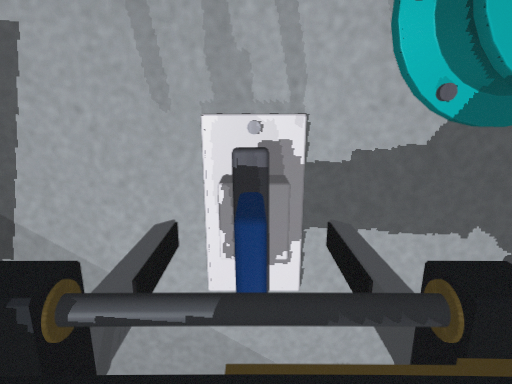

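This shows the blue grip at (250,240) midway between the fingers, with the spanner bar and white block below. Closing.

Emit:
arm_command --targets '[0,0,0,0,0,0,1,0,0,0,0,0,0,1,0,0,0,0,0,0,1,0,0,0,0,0,0,1,0,0,0,0,0,0,1,0,0,0,0,0,0,1,0,0,0,0,0,0,1,0,0,0,0,0,0,1,0,0,0,0,0,0,1,0,0,0,0,0,0,1,0,0,0,0,0,0,1,0,0,0,0,0,0,1]'

```text
time: 4.25
tool_pos: [0.5222, -0.1786, 0.0616]
ee_rot: [-3.141, 0.0, -3.006]
wrist_force: [0.0, -1.9, 0.2]
width: 0.0157
finger_force: 30.0
```

Emit:
arm_command --targets '[0,0,0,0,0,-20,1,0,0,0,0,0,-60,1,0,0,0,0,0,-100,1,0,0,0,0,0,-150,1,0,0,0,0,0,-190,1,0,0,2,-5,40,-218,1,0,0,4,-10,80,-218,1,0,0,6,-15,130,-218,1,0,0,8,-20,180,-218,1,0,0,9,-26,230,-218,1,0,0,9,-30,270,-218,1,0,0,9,-32,290,-218,1,0,0,9,-32,297,-218,1,0,0,9,-32,297,-218,1,0,0,9,-32,297,-218,1,0,0,9,-32,297,-218,1]'

```text
time: 5.85
tool_pos: [0.5136, 0.1191, 0.2792]
ee_rot: [-3.141, -0.0, 3.118]
wrist_force: [-0.1, -0.1, -2.3]
width: 0.0157
finger_force: 30.0
```

Run:
```python
from h import *
s=snap('wrist'); im=s['color']; save('w3',cv2.resize(im,(800,600))); np.save('w3.npy',im)
o=robot.get_obs();print(o['tool_pos'],o['ee_rot'],o['joint_positions'].round(2))
hsv=cv2.cvtColor(im,cv2.COLOR_RGB2HSV)
m=cv2.inRange(hsv,(12,70,50),(30,255,255)); m=cv2.morphologyEx(m,cv2.MORPH_OPEN,np.ones((3,3)))
c=max(cv2.findContours(m,0,1)[0],key=cv2.contourArea); print(cv2.boundingRect(c))
f=np.zeros_like(m); cv2.drawContours(f,[cv2.convexHull(c)],-1,255,-1)
P=onplane(s,cv2.convexHull(c).reshape(-1,2),.09)[:,:2].astype(np.float32)*1000; print('ring',cv2.fitEllipse(P))
d=((im.max(2)<70)&(f>0)).astype(np.uint8); n,l,st,ce=cv2.connectedComponentsWithStats(d)
for i in range(1,n):
    if st[i,4]>8: print('dark',st[i],ce[i],onplane(s,[ce[i]],.09)*1000)
red=cv2.inRange(hsv,(0,120,60),(8,255,255))|cv2.inRange(hsv,(172,120,60),(179,255,255)); n,l,st,ce=cv2.connectedComponentsWithStats(red)
for i in range(1,n):
    if st[i,4]>8: print('red',st[i],ce[i],onplane(s,[ce[i]],.09)*1000,onplane(s,[ce[i]],.072)*1000)
```

```text
[0.51362083 0.11914943 0.27935587] [-3.14118008e+00 -1.31616910e-04  3.11844676e+00] [ 0.12  0.03  1.28 -0.    1.83 -1.43]
(270, 133, 83, 83)
ring ((514.6207885742188, 191.44171142578125), (103.64302825927734, 105.56378173828125), 135.5575408935547)
dark [309 139   8   9  56] [312.35714286 143.14285714] [[475.36634485 192.92402121  90.        ]]
dark [291 155  39  38 197] [311.89847716 172.34010152] [[511.11879755 193.37819188  90.        ]]
dark [304 202   7   6  29] [307.06896552 204.4137931 ] [[552.38457398 188.38362063  90.        ]]
red [314  27   7  12  44] [317.40909091  32.77272727] [[355.21286561 194.84852168  90.        ]] [[351.0130838  198.45006624  72.        ]]
red [154  36  14   5  68] [160.32352941  37.94117647] [[356.61484865  21.31312988  90.        ]] [[352.48352451  16.4410851   72.        ]]
red [146  90   6  11  34] [148.32352941  94.91176471] [[415.96027663   1.3145046   90.        ]] [[414.72674054  -4.53405646  72.        ]]
red [340 175  13   4  52] [346.  176.5] [[517.31928417 235.71928619  90.        ]] [[521.03502441 241.3165163   72.        ]]
red [325 212   5   5  17] [327. 214.] [[565.75708315 214.17178139  90.        ]] [[571.83800096 218.71686471  72.        ]]
```

View pics/w3.png

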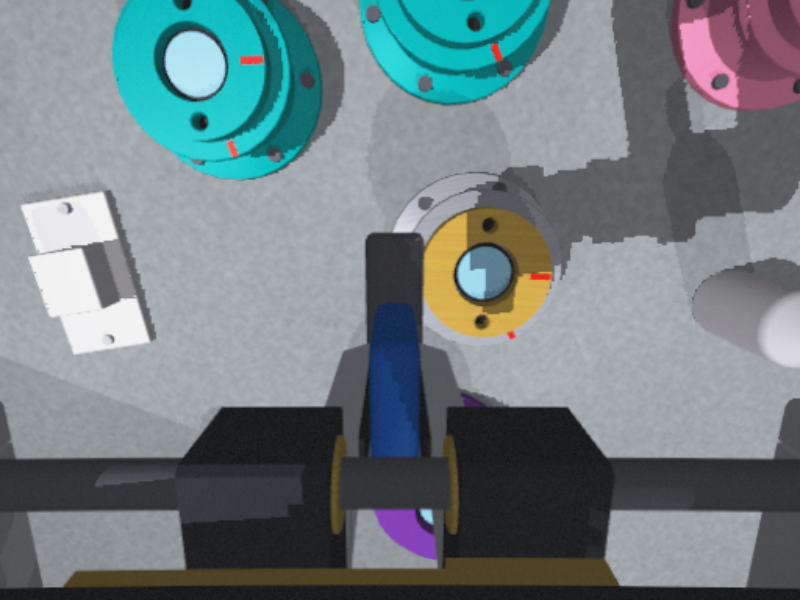

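Here the ring is at (488,272) of 800x600, its holes at (488,224) and (481,321), its line at (540,276) and the mark at (511,335). The held bar's end is at (395,233). Next I check the spanner's offset in the hand.

Run:
```python
from h import *
s=snap('wrist'); im=s['color']; g=cv2.GaussianBlur(im.max(2),(3,3),0).astype(int)
print(g[142:160,252]); print(g[170,225:280])
T=tool()
print(onplane(s,[[252.8,150],[234,160],[270.5,160],[234,175],[270.5,175]],T[2,3]-.0096)*1000, T[:3,3])
print(proj(s,[(T@[x,y,.0096,1])[:3] for x,y in [(.052,0),(.052,.012),(.052,-.012)]]))
```

```text
[162 167 175 188 204 211 175 103  57  50  53  54  55  55  54  54  54  55]
[178 176 176 175 174 174 175 172 139  85  54  51  53  53  54  54  54  55
  55  54  54  54  54  54  53  53  54  55  55  54  54  54  54  54  55  55
  55  55  55  54  55  59  62  61  69 106 165 207 218 218 218 218 218 218
 218]
[[462.15680362 121.05150408 269.82604669]
 [468.14110953 109.11822283 269.82604669]
 [468.65042769 132.02341839 269.82604669]
 [477.70737546 108.75942381 269.82604669]
 [478.22307815 131.95837645 269.82604669]] [0.51358879 0.11927941 0.27942605]
[[251.85118259 149.1248503 ]
 [271.14536976 149.13617493]
 [232.55590383 149.10689766]]
```

Emit:
arm_command --targets '[0,0,2.2,1,25,0,1,0,0,2.2,1,55,0,1,0,0,2.2,1,71,0,1,0,0,2.2,1,72,30,1,0,0,2.2,1,72,70,1,0,0,2.2,1,72,110,1,0,0,2.2,1,72,130,1,0,0,2.2,1,72,138,1,0,0,2.2,1,72,138,1,0,0,2.2,1,72,138,1]'

```text
time: 6.95
tool_pos: [0.5151, 0.1925, 0.1432]
ee_rot: [3.141, 0.003, 3.082]
wrist_force: [-0.1, 0.7, -3.5]
width: 0.0159
finger_force: 30.0
```

Run:
```python
from h import *
o=robot.get_obs();print(o['tool_pos'],o['ee_rot'],o['wrist_force'])
s=snap('wrist');t=snap('side'); T=tool()
C=[.5141,.191,.095]; u,v=proj(t,[C])[0].astype(int)
a=cv2.resize(t['color'][v-40:v+40,u-50:u+50],(500,400),interpolation=2); b=s['color'][100:300,160:310]
b=cv2.resize(b,(300,400)); save('c4',np.hstack([a,b]))
```

```text
[0.51505441 0.1924736  0.14322302] [3.14091878e+00 2.89927021e-03 3.08188555e+00] [-0.0576367   0.65637959 -3.4878625 ]
```

View pics/c4.png

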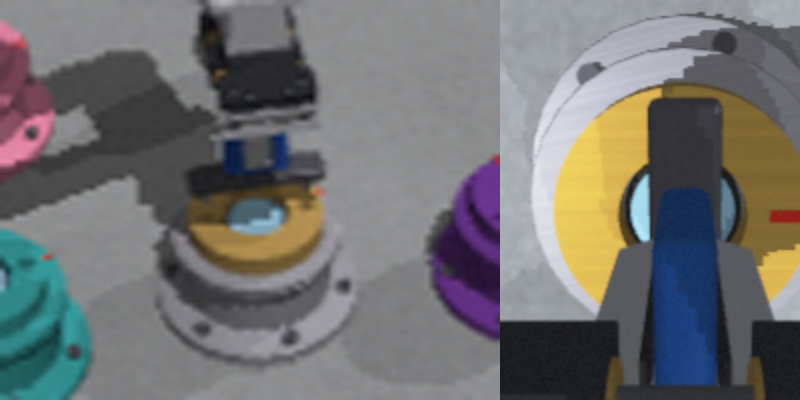

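The bar sits over the ring with its pins about 15 mm up. In the wrist crop the bar's centre is at x=686 against a window centre near 683. I'll quantify that.

Run:
```python
from h import *
s=snap('wrist'); im=s['color']; hsv=cv2.cvtColor(im,cv2.COLOR_RGB2HSV); T=tool()
m=cv2.inRange(hsv,(12,70,40),(30,255,255)); m[262:]=0; m=cv2.morphologyEx(m,cv2.MORPH_OPEN,np.ones((3,3)))
cs=[c for c in cv2.findContours(m,0,1)[0] if cv2.contourArea(c)>100]; c=np.vstack(cs).reshape(-1,2); print(cv2.boundingRect(c))
P=onplane(s,c,.09)[:,:2]*1000
from scipy.optimize import least_squares
h=cv2.convexHull(c).reshape(-1,2); h=h[(h[:,1]<255)]; H=onplane(s,h,.09)[:,:2]*1000
f=least_squares(lambda q:np.hypot(*(H-q).T)-52,[514,191],loss='soft_l1'); print('centre',f.x,f.fun.round(1))
g=im.max(2).astype(int); 
for r in (170,180): print(g[r,225:285])
L=T[2,3]-.0096
print('bar mid y',[onplane(s,[[u,175]],L)[0]*1000 for u in (234,270.5)],T[:3,3]*1000)
red=cv2.inRange(hsv,(0,120,60),(8,255,255))|cv2.inRange(hsv,(172,120,60),(179,255,255)); n,l,st,ce=cv2.connectedComponentsWithStats(red)
for i in range(1,n): 
    if st[i,4]>8: print('red',ce[i],onplane(s,[ce[i]],.09)*1000)
```

```text
(187, 141, 129, 110)
centre [514.43998588 192.08575839] [ 0.9  0.8  0.5  0.1 -0.1 -0.2 -0.5 -0.5 -0.4 -0.3 -0.3 -0.2 -0.3 -0.3
 -0.2  0.2  0.2  0.3  0.2  0.1  0.2 -0.3 -0.9  0.2  0.2  0.2  0.2  0.1
  0.1  0.  -0.  -0.2 -0.2 -0.2 -0.4 -0.4 -0.4 -0.4 -0.2 -0.1  0.   0.
  0.5  0.8]
[217 215 215 215 214 214 213 213 179  71  51  51  53  58  55  54  54  57
  59  58  54  55  55  56  54  56  59  54  57  57  55  58  55  57  55  60
  57  53  56  60  59  63  66  67  64  71 100 123 124 124 122 124 125 122
 123 122 125 123 123 123]
[217 217 219 219 218 217 218 217 185  77  50  53  56  57  55  55  53  56
  56  57  54  58  56  58  57  58  57  57  58  59  58  54  57  54  56  56
  59  57  57  57  57  61  66  62  61  69 104 125 127 127 125 127 128 127
 126 128 128 125 127 127]
bar mid y [array([479.09620313, 183.59851184, 134.03265985]), array([480.46438698, 206.77755915, 134.03265985])] [515.15658533 192.68627181 143.63265985]
red [304.24347826 207.30434783] [[517.48004196 235.07580968  90.        ]]
```

Emit:
arm_command --targets '[0,0,0.4,1,-1,2,1,0,0,0.4,1,-1,6,1,0,0,0.4,1,-1,10,1,0,0,0.4,1,-1,13,1,0,0,0.4,1,-1,16,1,0,0,0.4,1,-1,18,1,0,0,0.4,1,-1,20,1,0,0,0.4,1,-1,22,1,0,0,0.4,1,-1,22,1]'

```text
time: 8.0
tool_pos: [0.5127, 0.1915, 0.1191]
ee_rot: [-3.141, -0.001, 3.075]
wrist_force: [-0.8, 0.2, -3.2]
width: 0.0155
finger_force: 30.0
```

No contact force with the tips about 8 mm below the ring face, so both pins are in the holes. Going down a little more.

Emit:
arm_command --targets '[0,0,0,0,0,2,1,0,0,0,0,0,4,1,0,0,0,0,0,4,1,0,0,0,0,0,4,1]'

```text
time: 8.4
tool_pos: [0.5128, 0.1915, 0.1154]
ee_rot: [-3.141, -0.0, 3.075]
wrist_force: [-1.1, 0.4, -4.3]
width: 0.0159
finger_force: 30.0
```

Run:
```python
from h import *
o=robot.get_obs();print(o['tool_pos'],o['ee_rot'],o['wrist_force'],o['joint_positions'].round(2))
s=snap('wrist');t=snap('side')
C=[.5141,.191,.095]; u,v=proj(t,[C])[0].astype(int)
a=cv2.resize(t['color'][v-30:v+30,u-40:u+40],(560,420),interpolation=2); b=s['color'][100:310,190:310]
save('c5',np.hstack([a,cv2.resize(b,(240,420))]))
```

```text
[0.51282659 0.19151543 0.11539527] [-3.14146174e+00 -9.36643587e-05  3.07524201e+00] [-1.1143693   0.35986425 -4.31300301] [ 0.25  0.12  1.52 -0.    1.51 -1.25]
```

View pics/c5.png

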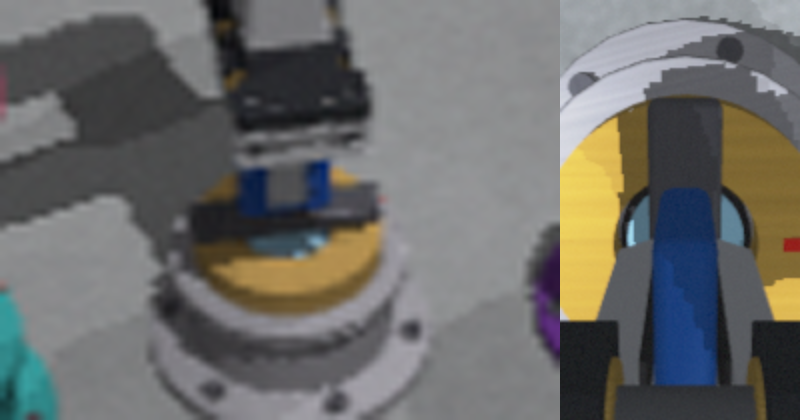

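The bar sits flush over the brass ring in both views, about level and with both pins seated. Now turning clockwise.

Emit:
arm_command --targets '[0,0,3,-1,0,0,1,0,0,8,-1,0,0,1,0,0,13,-1,0,0,1,0,0,18,-1,0,0,1,0,0,23,-1,0,0,1,0,0,28,-1,0,0,1,0,0,33,-1,0,0,1,0,0,38,-1,0,0,1,0,0,43,-1,0,0,1,0,0,47,-1,0,0,1,0,0,50,-1,0,0,1,0,0,50,-1,0,0,1]'

```text
time: 9.7
tool_pos: [0.5141, 0.192, 0.1156]
ee_rot: [3.14, -0.0, 2.203]
wrist_force: [0.4, 1.4, -2.4]
width: 0.0157
finger_force: 30.0
```

```bash
cat > red.py <<'E'
from h import *
o=robot.get_obs();print(o['tool_pos'],o['ee_rot'],o['wrist_force'],o['wrist_torque'])
for n in ('wrist','top','side'):
    s=snap(n); hsv=cv2.cvtColor(s['color'],cv2.COLOR_RGB2HSV)
    red=cv2.inRange(hsv,(0,110,50),(8,255,255))|cv2.inRange(hsv,(172,110,50),(179,255,255)); k,l,st,ce=cv2.connectedComponentsWithStats(red)
    for i in range(1,k):
        for z in (.09,.072):
            p=onplane(s,[ce[i]],z)[0]*1000; d=p[:2]-[514.3,191.3]
            if st[i,4]>2 and np.hypot(*d)<70: print(n,st[i,4],z,'r',np.hypot(*d).round(1),'ang',np.degrees(np.arctan2(d[1],d[0])).round(1))
E
python3 red.py
```

```text
[0.51412312 0.1920442  0.11561317] [ 3.14036360e+00 -3.07801805e-04  2.20313518e+00] [ 0.37911848  1.44323507 -2.41766574] [ 0.28626459 -0.22037412  0.03873825]
wrist 140 0.09 r 43.9 ang 39.3
wrist 140 0.072 r 47.8 ang 31.6
wrist 63 0.09 r 56.8 ang 31.1
wrist 63 0.072 r 62.7 ang 25.2
side 3 0.09 r 43.6 ang 41.1
side 3 0.072 r 59.6 ang 51.8
```

The line is at 39.3° and the mark at 25.2°, so about 14° is left.

Emit:
arm_command --targets '[0,0,3,0,0,0,1,0,0,6,0,0,0,1,0,0,9,0,0,0,1,0,0,11,0,0,0,1,0,0,13,0,0,0,1,0,0,14,0,0,0,1,0,0,15,0,0,0,1,0,0,15,0,0,0,1]'

```text
time: 10.65
tool_pos: [0.5143, 0.192, 0.1157]
ee_rot: [3.14, -0.001, 1.941]
wrist_force: [2.5, 4.2, -4.2]
width: 0.0157
finger_force: 30.0
```

```bash
python3 red.py
```

```text
[0.51432557 0.19204424 0.11565907] [ 3.14001030e+00 -5.91321466e-04  1.94134900e+00] [ 2.46246894  4.18882323 -4.16895763] [ 0.73375944 -0.5874701   0.27762288]
wrist 80 0.09 r 57.6 ang 31.0
wrist 80 0.072 r 61.9 ang 25.2
wrist 139 0.09 r 43.9 ang 25.2
wrist 139 0.072 r 47.8 ang 17.5
side 4 0.09 r 45.9 ang 25.6
side 4 0.072 r 59.3 ang 39.8
```

The line meets the mark at 25.2°. I'll push a little to confirm the hard stop.

Emit:
arm_command --targets '[0,0,1,0,0,0,1,0,0,2,0,0,0,1,0,0,3,0,0,0,1,0,0,3,0,0,0,1,0,0,3,0,0,0,1]'

```text
time: 11.3
tool_pos: [0.5143, 0.1918, 0.1157]
ee_rot: [3.14, -0.0, 1.889]
wrist_force: [3.9, 4.2, -4.1]
width: 0.0164
finger_force: 31.4
```

```bash
python3 red.py
```

```text
[0.51434053 0.19184863 0.11570489] [ 3.14014633e+00 -1.03611894e-04  1.88945239e+00] [ 3.91273206  4.22304863 -4.06495413] [ 0.85249015 -0.74482521  0.8078001 ]
wrist 81 0.09 r 57.6 ang 31.0
wrist 81 0.072 r 61.6 ang 25.1
wrist 144 0.09 r 43.9 ang 25.1
wrist 144 0.072 r 47.5 ang 17.4
side 4 0.09 r 45.9 ang 25.6
side 4 0.072 r 59.3 ang 39.8
```

The ring didn't move and the torque rose to 0.8 N m, so it is at the stop. I ease back within the pin play, then lift straight out.

Emit:
arm_command --targets '[0,0,-1.5,0,0,0,1,0,0,-3,0,0,0,1,0,0,-4.5,0,0,0,1,0,0,-4.5,0,0,0,1,0,0,-4.5,0,0,0,1]'

```text
time: 11.95
tool_pos: [0.5139, 0.1911, 0.1156]
ee_rot: [-3.141, 0.001, 1.966]
wrist_force: [2.2, 1.8, -1.8]
width: 0.0159
finger_force: 29.9
```

```bash
python3 red.py
```

```text
[0.51386181 0.19113853 0.11558865] [-3.14135134e+00  5.17507994e-04  1.96599727e+00] [ 2.20397039  1.77311476 -1.8207543 ] [ 0.49442868 -0.44602537  0.06417672]
wrist 78 0.09 r 57.5 ang 31.0
wrist 78 0.072 r 62.0 ang 25.1
wrist 138 0.09 r 43.5 ang 25.1
wrist 138 0.072 r 47.6 ang 17.4
side 4 0.09 r 45.9 ang 25.6
side 4 0.072 r 59.3 ang 39.8
```

Emit:
arm_command --targets '[0,0,0,0,0,-4,1,0,0,0,0,0,-9,1,0,0,0,0,0,-15,1,0,0,0,0,0,-25,1,0,0,0,0,0,-45,1,0,0,0,0,0,-80,1,0,0,0,0,0,-120,1,0,0,0,0,0,-160,1,0,0,0,0,0,-165,1,0,0,0,0,0,-165,1]'

```text
time: 13.1
tool_pos: [0.5142, 0.1914, 0.2821]
ee_rot: [3.139, 0.001, 1.967]
wrist_force: [-0.4, -0.0, -3.8]
width: 0.0159
finger_force: 29.9
```

```bash
python3 red.py
python3 - <<'E'
from h import *
s=snap('wrist'); save('w6',s['color'])
T=tool(); print(T[:3,3],robot.get_obs()['ee_rot'])
# expected bar corners (origin 21.6 mm beyond TCP, top 9.6)
print(proj(s,[(T@[x,y,.0096,1])[:3] for x,y in [(.052,.012),(.052,-.012),(.027,.012),(.027,-.012)]]).round(1))
g=s['color'].max(2).astype(int)
for r in (153,160,167,174): 
    row=np.where(g[r,215:290]<75)[0]; print(r,215+row.min(),215+row.max())
print(np.where(g[130:175,252]<75)[0][:2]+130)
E
```

```text
[0.51416587 0.19136037 0.28211753] [3.13872205e+00 8.82937632e-04 1.96664092e+00] [-0.40903036 -0.04174762 -3.84276477] [-0.09575309 -0.13269339  0.00483228]
wrist 29 0.09 r 59.1 ang 28.6
wrist 29 0.072 r 61.8 ang 25.4
wrist 39 0.09 r 44.3 ang 25.0
wrist 39 0.072 r 46.4 ang 20.7
side 4 0.09 r 45.9 ang 25.6
side 4 0.072 r 59.3 ang 39.8
[0.5127599  0.19111148 0.27726355] [-3.13574705e+00 -6.21484027e-04  1.96679919e+00]
[[271.1 149.6]
 [232.5 149.6]
 [270.4 188.6]
 [233.1 188.6]]
153 234 269
160 234 269
167 234 271
174 234 269
[141 142]
```

View pics/w6.png

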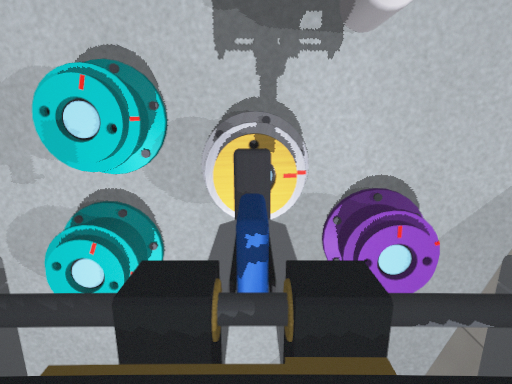

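The line and the mark coincide at (290,175), and the spanner is straight in the hand. Carrying it back beside the stand.

Emit:
arm_command --targets '[0,0,-8,-20,-8,0,1,0,0,-16,-50,-19,0,1,0,0,-24,-85,-33,0,1,0,0,-32,-120,-46,0,1,0,0,-40,-155,-60,0,1,0,0,-48,-190,-73,0,1,0,0,-56,-225,-87,0,1,0,0,-64,-255,-98,0,1,0,0,-71,-273,-105,0,1,0,0,-75,-279,-108,0,1,0,0,-75,-279,-108,0,1,0,0,-75,-279,-108,0,1,0,0,-75,-279,-108,0,1]'

```text
time: 14.6
tool_pos: [0.5217, -0.1068, 0.2797]
ee_rot: [3.141, -0.001, -3.007]
wrist_force: [0.1, -0.1, -3.2]
width: 0.0156
finger_force: 29.9
```

Run:
```python
from h import *
for i in range(3):
    o=robot.get_obs();print(o['tool_pos'],o['ee_rot'])
    s=snap('wrist')
im=s['color']; save('w7',im); hsv=cv2.cvtColor(im,cv2.COLOR_RGB2HSV)
m=cv2.inRange(hsv,(0,0,175),(179,20,255)); m[:, :60]=0
for c in cv2.findContours(m,0,1)[0]:
    if cv2.contourArea(c)>400: print(cv2.boundingRect(c),cv2.minAreaRect((onplane(s,c.reshape(-1,2),.008)[:,:2]*1000).astype(np.float32)))
```

```text
[ 0.52166829 -0.10684055  0.27969508] [ 3.14081925e+00 -1.27062373e-03 -3.00737069e+00]
[ 0.52175977 -0.10678418  0.28000299] [ 3.14113415e+00 -7.79454344e-04 -3.00690651e+00]
[ 0.52183426 -0.10681044  0.28022872] [ 3.14133270e+00 -3.53983070e-04 -3.00668134e+00]
(395, 176, 87, 72) ((566.1428833007812, 182.97720336914062), (175.52333068847656, 64.98210144042969), 51.35877227783203)
(145, 109, 88, 126) ((550.1625366210938, -202.17601013183594), (192.25721740722656, 135.9842987060547), 7.839308261871338)
```

View pics/w7.png

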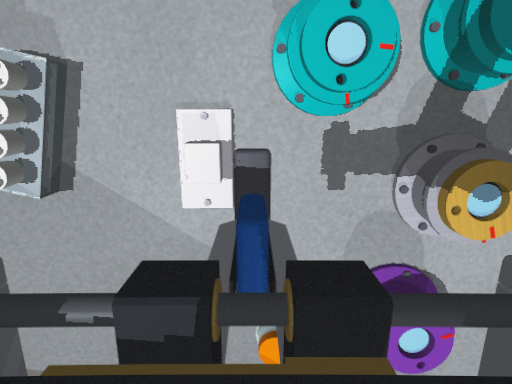

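The empty stand is at (205,158) with its block at (202,163), left of the held bar. I measure the block top from depth and the foot from the two screws.

Run:
```python
from h import *
s=snap('wrist'); im=s['color']
vv,uu=np.mgrid[105:215,165:236]; px=np.c_[uu.ravel(),vv.ravel()]; P=depthpts(s,px)*1000
ok=(abs(P[:,2]-40)<6); Q=P[ok]; print(len(Q),Q[:,2].mean(),cv2.minAreaRect(Q[:,:2].astype(np.float32)))
k=np.zeros(im.shape[:2],np.uint8); k[px[ok][:,1],px[ok][:,0]]=255; print(cv2.boundingRect(k))
c=max(cv2.findContours(k,0,1)[0],key=cv2.contourArea); print('block@.04',cv2.minAreaRect((onplane(s,c.reshape(-1,2),.04)[:,:2]*1000).astype(np.float32)))
g=im.max(2); 
for y0,y1,x0,x1 in [(111,122,198,212),(197,207,201,214)]:
    d=255-g[y0:y1,x0:x1].astype(float); d[d<70]=0; yy,xx=np.mgrid[y0:y1,x0:x1]; c=[(xx*d).sum()/d.sum(),(yy*d).sum()/d.sum()]; print('screw',c,onplane(s,[c],.008)*1000)
print(tool()[:3,3])
```

```text
1463 40.081747537643956 ((523.8208618164062, -176.5807647705078), (57.43797302246094, 50.1295051574707), 7.946872711181641)
(184, 142, 38, 42)
block@.04 ((523.4610595703125, -176.06092834472656), (57.655296325683594, 50.1170654296875), 8.160350799560547)
screw [np.float64(206.10785159620363), np.float64(115.17515099223469)] [[ 459.1588546  -182.24400127    8.        ]]
screw [np.float64(208.58391261171798), np.float64(200.1896722939424)] [[ 585.79946648 -166.05554648    8.        ]]
[ 0.52192702 -0.10696213  0.2804795 ]
```

The block top measures 57.6 x 50.1 mm at z = 40.1 mm, centre (523.6, -176.3), yaw 8°. Those sizes match the ones given. Lowering to just above it.

Emit:
arm_command --targets '[0,0,-0.3,3,-25,0,1,0,0,-0.3,6,-50,0,1,0,0,-0.3,8,-66,0,1,0,0,-0.3,8,-69,10,1,0,0,-0.3,8,-69,50,1,0,0,-0.3,8,-69,90,1,0,0,-0.3,8,-69,130,1,0,0,-0.3,8,-69,165,1,0,0,-0.3,8,-69,190,1,0,0,-0.3,8,-69,204,1,0,0,-0.3,8,-69,210,1,0,0,-0.3,8,-69,214,1,0,0,-0.3,8,-69,214,1,0,0,-0.3,8,-69,214,1]'

```text
time: 16.2
tool_pos: [0.5242, -0.1774, 0.0681]
ee_rot: [-3.14, 0.003, -3.002]
wrist_force: [0.2, -0.6, -3.4]
width: 0.0159
finger_force: 29.9
```

Run:
```python
from h import *
for i in range(3):
    o=robot.get_obs();print(o['tool_pos'],o['ee_rot'],o['wrist_force']); s=snap('wrist')
```

```text
[ 0.52422171 -0.17743535  0.06809629] [-3.13997458e+00  2.52140750e-03 -3.00201870e+00] [ 0.2433872  -0.59572085 -3.40487269]
[ 0.52417542 -0.17749566  0.06804934] [-3.13998036e+00  2.46816450e-03 -3.00206518e+00] [-0.25801092  0.08294171 -2.98544936]
[ 0.52408969 -0.17745808  0.06791427] [-3.14008503e+00  2.25925711e-03 -3.00207492e+00] [ 0.96275888  1.069445   -3.93148042]
```

Emit:
arm_command --targets '[0,0,0,1,1,1,1,0,0,0,1,1,2,1,0,0,0,1,1,3,1,0,0,0,1,1,4,1,0,0,0,1,1,5,1,0,0,0,1,1,5.5,1,0,0,0,1,1,5.5,1,0,0,0,1,1,5.5,1]'

```text
time: 17.15
tool_pos: [0.5222, -0.1763, 0.0616]
ee_rot: [-3.141, 0.0, -3.002]
wrist_force: [-1.7, 0.9, 1.4]
width: 0.0159
finger_force: 29.9
```

The load is now carried by the block (Fz went from -3.4 to +1.4 N). Releasing and retreating straight up.

Emit:
arm_command --targets '[0,0,0,0,0,0,-1,0,0,0,0,0,0,-1,0,0,0,0,0,0,-1,0,0,0,0,0,0,-1,0,0,0,0,0,0,-1,0,0,0,0,0,0,-1,0,0,0,0,0,0,-1,0,0,0,0,0,0,-1,0,0,0,0,0,-20,-1,0,0,0,0,0,-60,-1,0,0,0,0,0,-100,-1,0,0,0,0,0,-150,-1,0,0,0,0,0,-200,-1,0,0,0,0,0,-215,-1,0,0,0,0,0,-215,-1,0,0,0,0,0,-215,-1]'

```text
time: 18.75
tool_pos: [0.5219, -0.1761, 0.275]
ee_rot: [3.141, -0.001, -3.002]
wrist_force: [0.9, 0.1, -1.1]
width: 0.0939
finger_force: 0.0
```

```bash
python3 - <<'E'
from h import *
o=robot.get_obs();print(o['tool_pos'],o['width'],o['wrist_force'])
s=snap('wrist'); im=s['color']; vv,uu=np.mgrid[110:250,190:320]; px=np.c_[uu.ravel(),vv.ravel()]; P=depthpts(s,px)*1000
for n,z,t in (('bar',52,4),('block',40,4),('grip',107,5)):
    Q=P[(abs(P[:,2]-z)<t)&(np.hypot(P[:,0]-523,P[:,1]+176)<65)]; print(n,len(Q),Q[:,2].mean().round(1),cv2.minAreaRect(Q[:,:2].astype(np.float32)))
t=snap('side'); u,v=proj(t,[[.523,-.176,.04]])[0].astype(int)
save('end',np.hstack([cv2.resize(im[100:230,190:320],(400,400),interpolation=2),cv2.resize(t['color'][v-40:v+40,u-40:u+40],(400,400),interpolation=2)]))
E
python3 red.py | grep side
```

```text
[ 0.52185199 -0.17610067  0.2749761 ] 0.09386936375957479 [ 0.8987442   0.07366348 -1.14301104]
bar 770 51.6 ((521.8606567382812, -175.48074340820312), (102.82589721679688, 23.829051971435547), 8.482417106628418)
block 723 40.1 ((523.51025390625, -176.32369995117188), (56.539268493652344, 49.317169189453125), 7.902266502380371)
grip 530 106.6 ((521.9387817382812, -175.9272918701172), (49.1042366027832, 14.402752876281738), 8.325352668762207)
```

View pics/end.png

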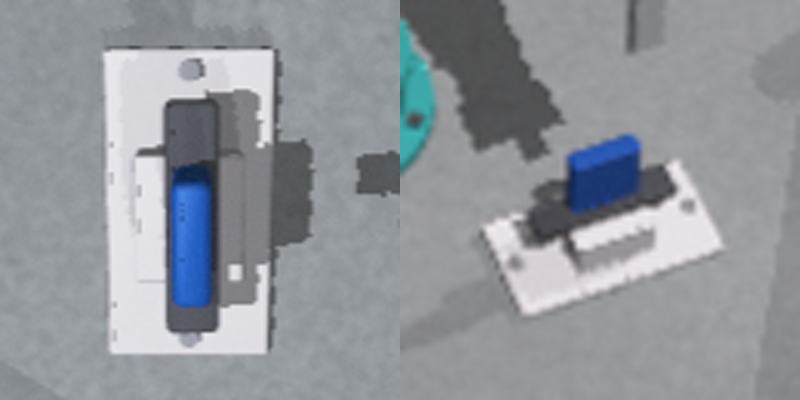

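The spanner lies flat on the block (bar top 51.6 mm), 1.8 mm from the block's centre and within 0.6° of its yaw, and the gripper is clear. Handing in.

```bash
python3 -c "
from bench import robot
print(robot.close_job())"
```

```text
the job is handed in; nothing more can be done
None
```

I turned the ring clockwise to its hard stop with the spanner, so its red line meets the vessel's mark. I then set the spanner back flat on its stand, about 2 mm off centre, let go, and handed the job in at about 19 s of the 54 s limit.

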